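Lock the open wing screw of a calibration bath with its key

ROBOT

A 7-joint arm with a two-finger parallel gripper is mounted at the origin on the work surface. World frame = base frame: x ahead of the robot, y to its left, z up, the work surface at z = 0. Lengths are in m, angles in rad, forces in N, time in s.
With the tool pointing down it reaches from about 0.4 to 0.875 m from the base axis. Payload 6.5 kg.
Tool frame: the origin (TCP) lies at the very end of the fingers, on their centre line; the grasp point (between the pads) lies 19 mm behind it; y points along the fingers, z is the direction in which the jaws open and shut, and the axes are right-handed (so a half turn about y gives the same grasp; the last joint's range is limited). The gripper opens to 85 mm and grips with 20 to 120 N. Pads are 22 mm wide; open, the fingers measure 114 mm over their backs; the gripper's body (76 mm by 85 mm) begins 54 mm behind the grasp point. The pads swing forward as they close: fully open they stand 13 mm farther back than shut.
Start: joints at [-1.412, 0.536, -0.004, 1.538, 0.003, 1.067, -0.071], TCP at [0.145, 0.634, 0.231] pointing down, gripper open.
Joint ranges: [-2.7, 2.7], [-0.37, 2.16], [-1.27, 1.26], [0.24, 2.4], [-1.31, 4.45], [0.19, 1.91], [-2.76, 2.76]. Speed limits (rad/s): [2.39, 2.39, 3.14, 3.14, 3.14, 3.14, 3.14].

INTERFACE

Orientations are given as a rotation vector (axis times angle).
In Python, from cell import status, cams, job gives the robot as it stands.
- The arm moves only by the tool move_arm, never from a script. Its argument "plan" is a list of rows, each a list of 3 entries, a list of its own where there are three numbers: the closure, from -1 (fully open) to 1 (shut), so that 0 is half open, then the shift along the tool's x, y, z in mm, then the turn, a rotation vector about the tool's x, y, z in degrees. In form: [[claw, [x, y, z], [ax, ay, az]], ...]. A call has 1 to 5 rows; each row is the pose to reach, as a shift and turn from the pose measured when the call began, along the tool's axes at that moment; what a row does not reach only later rows make up. A row lasts 1/8 s, in which the tool goes at most 62.5 mm and 10.7 degrees, less where a joint would pass 70% of its speed; a pose out of reach is approached as far as the arm can. A call with a gripper value outside its range is refused whole. The fingers move at their own pace and stop on an object; "grip_force" is the grip in N (left out, the last holds). Time passes only in rows, so rows that repeat a pose let the fingers close. It gives the time, the measured TCP pose, the force and the opening at its end, in the units of the state.
- status.read_state(): the state, without advancing time (a new reading comes with each control period).
- cams.grab_frame(name): name is "scene" or "top" or "wrist"; returns a dict with "frame" (400x640x3 uint8, red, green, blue), "K" (3x3 intrinsics, pixels), "D" ([k1, k2, p1, p2, k3] as OpenCV has them; the pictures are not rectified), "world_to_cam" (4x4, takes a point from world to camera coordinates). Camera axes: x right, y up, looking along -z (the intrinsics and any distortion apply to the point x, -y, -z); pixel columns grow to the right and rows downward; lengths in m; the calibration is good to about 2 mm. A picture is of the moment at which its call begins. There is no depth.
- job.close_job(): hands the job in, once; it reports no verdict.
The state is a dict: "time": time; "qpos": joint angles; "qd": joint speeds; "joint_torque": joint torques, N m; "position": TCP position; "ee_rot": TCP orientation; "wrist_force": force on the tool from outside, world axes, zero at the start; "wrist_torque": the same for the moment, N m; "finger_gap": finger opening in m.
Only numpy, scipy, OpenCV 4.12 (cv2) and the standard library are available. Lean on these libraries where they do the work, as an engineer would, in place of code of your own. Each camera call takes 0.05 s, during which the arm holds its last target.

TASK

One of the two wing screws on the lid of the low stainless bath is still partly open: its wing stands askew, while the other lies along the lid's long side. Set the key with the slotted foot (not the round-footed one) over the open screw and turn it clockwise, seen from above, until its wing is fully home along the lid's long side too. Leave the key standing upright on that screw and leave the other screw as it is.

Things in the scene. Friction and masses are not known exactly. Their poses are not given: they have to be found in the camera images.
- key: Upright key on the bench, 0.2 kg, 86 mm tall. Steel foot 44 x 44 x 30 mm with a slot from below along the key's x, open at both ends, 24 mm wide (y), 24 mm deep. Above it, from 30 to 86 mm, a flat black grip 32 mm wide (x), 14 mm thick (y): pinch across y some 60 mm up. Origin: centre of underside, z up. A like key with a solid round foot (42 mm) stands near; it does not fit.
- open_screw (a joint): Turn of the open screw: 0 = wing square to the lid's long side, pi/2 = along it, at a hard stop (home). Grows clockwise seen from above. Starts at 0.35 to 0.8; stiff (0.12 N m), stays where left. A centred key turns freely 0.33 rad either side of the wing before its jaws drive it, so the key must end about that far past the wing's final direction.
- open_screw_top (a point): Top centre of the open wing, on its axis; x along the wing, z up. Wing: dark steel bar 52 mm long, 10 mm thick (hub 11), its top 20 mm above a round seat 80 mm across on which the key's foot comes to stand, 134 mm above the bench. It is near one end of the white lid (276 x 166 mm) of the fixed bath; the locked screw is 180 mm off along the lid, with 12 mm high plugs between.
- shut_screw (a joint): Turn of the other wing screw, alike in form and scale and already locked: starts between 1.5 and pi/2. To be left as it is.
There are look-alikes about, which are no part of the job. What is shaped like the key but purple or turquoise is not meant.

How it is judged:
By the outcome, as a careful person would: the job done as asked, in the order asked, and still so for the second after the job is handed in, with the robot touching nothing.
It also fails if it takes over 38 s, if anything falls off the work surface, if the arm or the gripper's body presses on something with over 40 N, if the wrist force passes 120 N, or if a joint passes its speed limit or range.

## Working session

There is one attempt and no reset: what is moved stays moved. The work goes in short steps, Python scripts to look and compute and a tool call to move; the robot and the scene stay as the last step left them, time stands still between calls to the robot, and variables do not carry over. Pictures are saved under pics/ and viewed, and the job is handed in when it is done.

Besides the shell and the picture viewer there is one more tool, called after "Emit:" by a JSON object that holds its "fn" and its "kwargs", one argument or row to a line. move_arm: Moves the arm, as the interface text tells. Its arguments: {"type":"object","properties":{"plan":{"type":"array"},"grip_force":{"type":"number"}},"required":["plan"]}

```bash
mkdir -p pics; ls; python3 - <<'E'
from cell import status,cams,job
import cv2
s=status.read_state();print(s)
for n in ["scene","top","wrist"]:
    f=cams.grab_frame(n);cv2.imwrite(f"pics/{n}0.png",f["frame"][:,:,::-1]);print(n,f["K"],f["D"],f["world_to_cam"])
E
```

```text
pics
{'time': 0.0, 'qpos': array([-1.41221336,  0.53718476, -0.00443226,  1.53888368,  0.00261262,
        1.06729548, -0.07120132]), 'qd': array([ 0.00145325, -0.00087395,  0.00066785, -0.00084441,  0.00197762,
       -0.0011502 ,  0.00063496]), 'joint_torque': array([-2.11384804e-04, -5.83415437e+01,  1.04807060e+00, -2.59099889e+01,
        1.21983635e-02,  1.00094444e-02,  1.27149977e-05]), 'position': array([0.144765  , 0.63301825, 0.23039699]), 'ee_rot': array([-1.56535316,  0.17650665, -0.17642078]), 'wrist_force': array([-0.35987775, -0.09434021,  0.05707095]), 'wrist_torque': array([0.04106276, 0.03746008, 0.01219574]), 'finger_gap': 0.0851004522597442}
scene [[442.54887436   0.         320.901149  ]
 [  0.         442.54887436 201.84032425]
 [  0.           0.           1.        ]] [-0.12089993  0.          0.          0.          0.        ] [[-0.12717134  0.99181481 -0.01143797 -0.00683352]
 [-0.56541202 -0.06301342  0.82239805  0.21600982]
 [ 0.81494583  0.11105263  0.56879751 -1.52418057]
 [ 0.          0.          0.          1.        ]]
top [[467.4204353    0.         318.56426147]
 [  0.         467.4204353  197.53962789]
 [  0.           0.           1.        ]] [-0.05699198  0.          0.          0.          0.        ] [[ 0.00666389 -0.99969907  0.02360864  0.04226462]
 [ 0.98929515  0.01003259  0.14558317 -0.52591243]
 [-0.14577621  0.02238576  0.98906429 -1.15447541]
 [ 0.          0.          0.          1.        ]]
wrist [[296.08915134   0.         316.30196474]
 [  0.         296.08915134 196.79670608]
 [  0.           0.           1.        ]] [-0.0421831  0.         0.         0.         0.       ] [[ 0.22315187  0.974783   -0.00115941 -0.64915569]
 [-0.92409243  0.21116869 -0.31852939  0.04176436]
 [-0.3102522   0.07215183  0.94791228 -0.37862892]
 [ 0.          0.          0.          1.        ]]
```

View pics/scene0.png

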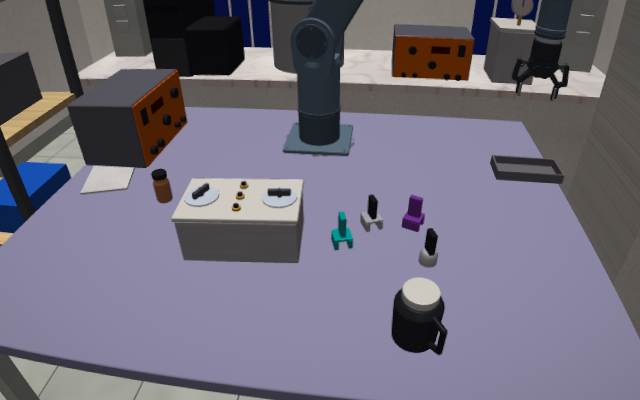

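View pics/top0.png

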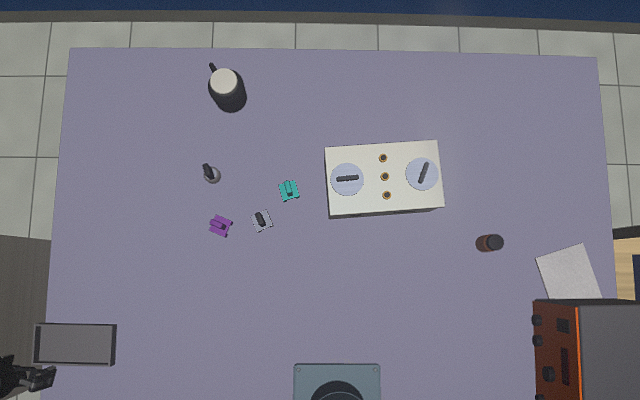

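View pics/wrist0.png

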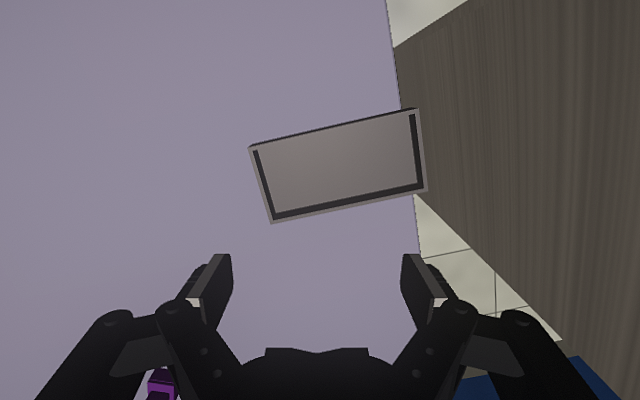

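```bash
python3 - <<'E'
import cv2
t=cv2.imread("pics/top0.png");s=cv2.imread("pics/scene0.png")
cv2.imwrite("pics/c1.png",cv2.resize(t[130:220,320:450],None,fx=6,fy=6,interpolation=cv2.INTER_CUBIC))
cv2.imwrite("pics/c2.png",cv2.resize(t[150:245,195:310],None,fx=6,fy=6,interpolation=cv2.INTER_CUBIC))
cv2.imwrite("pics/c3.png",cv2.resize(s[180:270,325:445],None,fx=6,fy=6,interpolation=cv2.INTER_CUBIC))
cv2.imwrite("pics/c4.png",cv2.resize(s[170:260,175:308],None,fx=6,fy=6,interpolation=cv2.INTER_CUBIC))
E
```

```text
(no output)
```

View pics/c1.png

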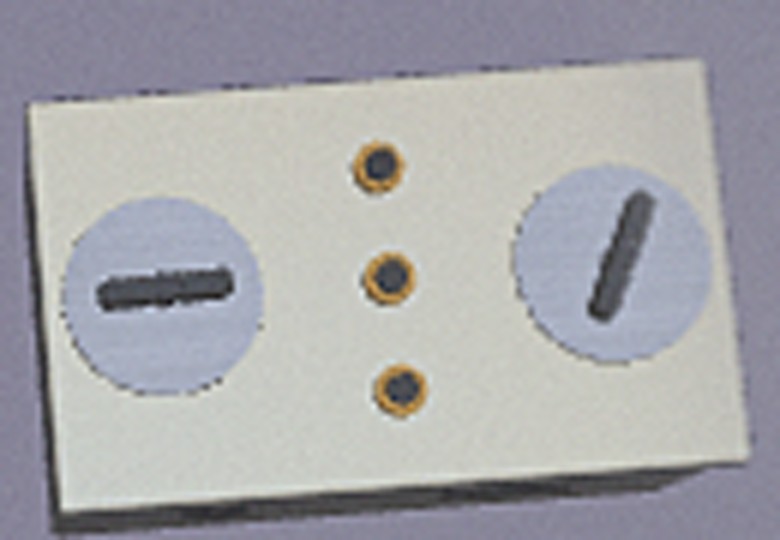

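View pics/c2.png

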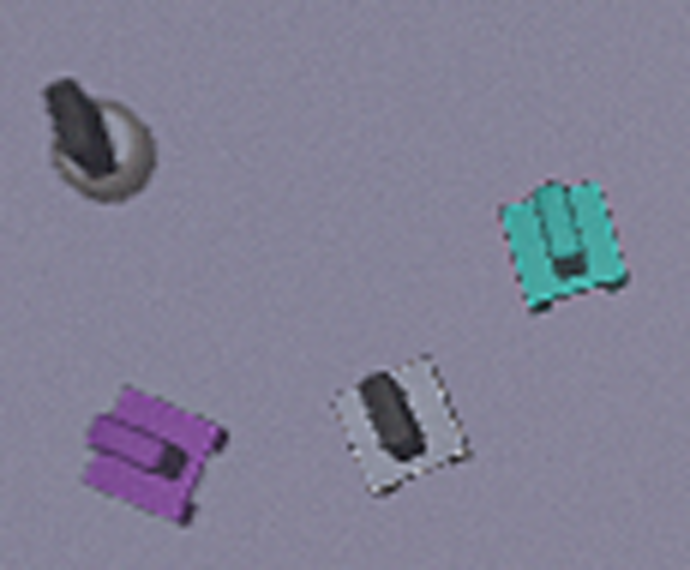

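View pics/c3.png

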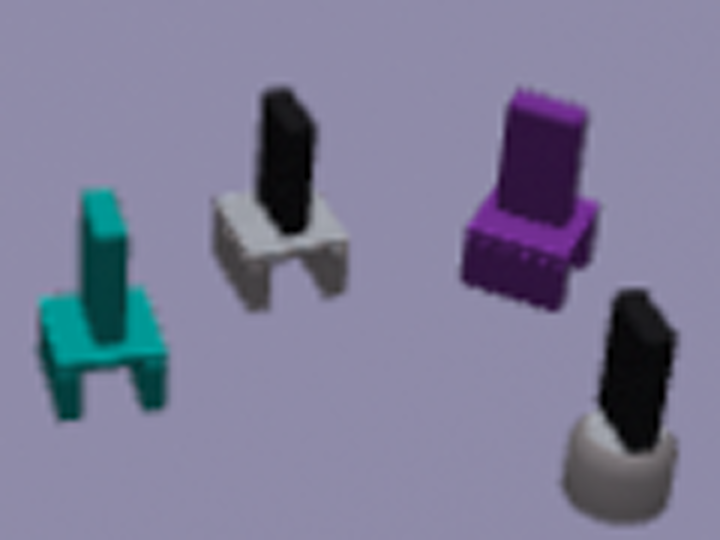

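View pics/c4.png

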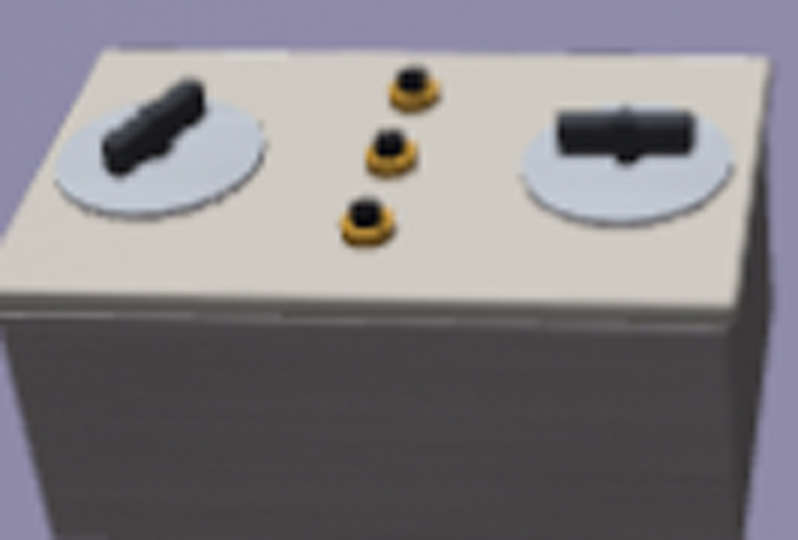

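```bash
cat > h.py <<'E'
import numpy as np,cv2,json
from scipy.spatial.transform import Rotation as R
def und(f,uv):
    n=cv2.undistortPoints(np.array(uv,float).reshape(-1,1,2),f["K"],np.array(f["D"])).reshape(-1,2)
    T=f["world_to_cam"];d=np.c_[n[:,0],-n[:,1],-np.ones(len(n))]@T[:3,:3]
    o=-T[:3,:3].T@T[:3,3]
    return o,d
def onz(f,uv,z):
    o,d=und(f,uv);return o+d*((z-o[2])/d[:,2])[:,None]
def proj(f,P):
    T=f["world_to_cam"];c=np.atleast_2d(P)@T[:3,:3].T+T[:3,3]
    c=c*[1,-1,-1];return cv2.projectPoints(c,np.zeros(3),np.zeros(3),f["K"],np.array(f["D"]))[0].reshape(-1,2)
E
python3 - <<'E'
from h import *
from cell import cams,status
f=cams.grab_frame("top");g=cams.grab_frame("scene")
np.set_printoptions(precision=4,suppress=True)
c=lambda L,x,y:np.array(L)/6.+[x,y]-0.42
foot=onz(f,c([(332,402),(428,355),(470,458),(380,495)],195,150),.03)
print("foot",foot,foot.mean(0),np.linalg.norm(np.diff(foot,axis=0),axis=1))
gt=onz(f,c([(372,376),(0,0)],195,150),.086);print("griptopend",gt)
lid=onz(f,c([(32,103),(702,60),(748,460),(62,512)],320,130),.134);print("lid",lid)
for z in [.154]:
  print("open ends",onz(f,c([(641,195),(600,318)],320,130),z))
  print("shut ends",onz(f,c([(98,297),(233,280)],320,130),z))
print("seat centres",onz(f,c([(613,263),(163,296)],320,130),.134))
# scene
print("scene foot",onz(g,c([(213,200),(350,240),(315,200)],325,180),.03))
print("scene grip top",onz(g,c([(275,92),(302,122),(288,106)],325,180),.086))
print("scene seat",onz(g,c([(160,157),(627,165)],175,170),.134))
print("scene wing",onz(g,c([(115,148),(192,90)],175,170),.152))
print(proj(f,[0.5,.1,0]), status.read_state()["time"])
s=status.read_state();print(R.from_rotvec(s["ee_rot"]).as_matrix())
E
```

```text
foot [[0.4759 0.2211 0.03  ]
 [0.4964 0.1808 0.03  ]
 [0.4526 0.1621 0.03  ]
 [0.4366 0.1998 0.03  ]] [0.4654 0.1909 0.03  ] [0.0452 0.0476 0.041 ]
griptopend [[0.4808 0.1982 0.086 ]
 [0.6356 0.3562 0.086 ]]
lid [[ 0.6339  0.0345  0.134 ]
 [ 0.6556 -0.2351  0.134 ]
 [ 0.4936 -0.2482  0.134 ]
 [ 0.4707  0.0221  0.134 ]]
open ends [[ 0.5951 -0.2034  0.154 ]
 [ 0.5461 -0.1858  0.154 ]]
shut ends [[ 0.5521  0.0094  0.154 ]
 [ 0.5593 -0.0429  0.154 ]]
seat centres [[ 0.5719 -0.1965  0.134 ]
 [ 0.5565 -0.0174  0.134 ]]
scene foot [[0.4567 0.1656 0.03  ]
 [0.4784 0.2233 0.03  ]
 [0.4519 0.2083 0.03  ]]
scene grip top [[0.4561 0.1887 0.086 ]
 [0.4766 0.2002 0.086 ]
 [0.4657 0.1943 0.086 ]]
scene seat [[ 0.5739 -0.1936  0.134 ]
 [ 0.5596 -0.0146  0.134 ]]
scene wing [[ 0.5956 -0.2003  0.152 ]
 [ 0.5537 -0.1849  0.152 ]]
[[297.8223 209.0836]] 0.25
[[ 0.9749 -0.0001  0.2228]
 [-0.2228 -0.0008  0.9749]
 [ 0.0001 -1.     -0.0008]]
```

Emit:
{"fn": "move_arm", "kwargs": {
  "plan": [
    [-0.1,[411,10,-359],[0,-38.4,0]],
    [-0.1,[411,10,-359],[0,-38.4,0]],
    [-0.1,[411,10,-359],[0,-38.4,0]],
    [-0.1,[411,10,-359],[0,-38.4,0]],
    [-0.1,[411,10,-359],[0,-38.4,0]]
  ],
  "grip_force": 60
}}

```text
time: 0.88
position: [0.3295, 0.379, 0.2256]
ee_rot: [-1.543, -0.35, 0.35]
wrist_force: [1.6, 0.1, 0.6]
finger_gap: 0.0471
```

```bash
cat >> h.py <<'E'
def goal(xyz,yaw):
    # target: tool y down, tool z at yaw (deg) in world xy
    a=np.radians(yaw);z=np.array([np.cos(a),np.sin(a),0]);y=np.array([0,0,-1.]);x=np.cross(y,z)
    return np.array(xyz),np.c_[x,y,z]
def delta(xyz,yaw):
    from cell import status
    s=status.read_state();M=R.from_rotvec(s["ee_rot"]).as_matrix();p,G=goal(xyz,yaw)
    zz=M[:,2]
    print("t",round(s["time"],3),"pos",s["position"].round(4),"yaw",np.degrees(np.arctan2(zz[1],zz[0])).round(2),"gap",round(s["finger_gap"],4),"F",s["wrist_force"].round(1),"T",s["wrist_torque"].round(2),"q",s["qpos"].round(2))
    print("shift",(M.T@(p-s["position"])*1000).round(1),"turn",np.degrees(R.from_matrix(M.T@G).as_rotvec()).round(2))
E
python3 -c "
from h import *
delta([.4655,.191,.21],115.5)"
```

```text
t 0.875 pos [0.3295 0.379  0.2256] yaw 115.59 gap 0.0471 F [1.6 0.1 0.6] T [ 0.04 -0.05 -0.05] q [-0.88  0.29 -0.08  1.93  0.03  0.92  1.04]
shift [  41.5   15.7 -228.2] turn [0.03 0.09 0.  ]
```

Emit:
{"fn": "move_arm", "kwargs": {
  "plan": [
    [-0.1,[41.5,16,-228],[0,0,0]],
    [-0.1,[41.5,16,-228],[0,0,0]],
    [-0.1,[41.5,16,-228],[0,0,0]],
    [-0.1,[41.5,16,-228],[0,0,0]],
    [-0.1,[41.5,16,-228],[0,0,0]]
  ]
}}

```text
time: 1.5
position: [0.4674, 0.1871, 0.2096]
ee_rot: [-1.545, -0.345, 0.344]
wrist_force: [-0.8, 0.9, -0.1]
finger_gap: 0.0472
```

```bash
python3 -c "
from h import *
from cell import cams
f=cams.grab_frame('wrist');cv2.imwrite('pics/w1.png',f['frame'][:,:,::-1])
import pickle;pickle.dump(f,open('w1.pkl','wb'))
delta([.4655,.191,.041],115.5)
print(f['world_to_cam'])
# predicted corners
a=np.radians(25.5);X=np.array([np.cos(a),np.sin(a)]);Y=np.array([-X[1],X[0]]);c=np.array([.4655,.191])
for n,hx,hy,z in (('foot',.022,.022,.03),('grip',.016,.007,.086)):
  print(n,proj(f,[np.r_[c+sx*hx*X+sy*hy*Y,z] for sx in(-1,1) for sy in (-1,1)]).round(1).tolist())
"
```

```text
t 1.55 pos [0.466  0.1897 0.2096] yaw 115.37 gap 0.047 F [-0.5  1.1 -0.5] T [-0.01  0.04  0.02] q [-0.51  0.31  0.04  1.94 -0.01  0.88  1.55]
shift [1.000e-01 1.686e+02 1.500e+00] turn [ 0.04 -0.13 -0.01]
[[-0.42487891  0.9052478  -0.00208309  0.03028275]
 [-0.85780263 -0.40334355 -0.3185728   0.51122831]
 [-0.28922752 -0.13356798  0.94789611 -0.19795303]
 [ 0.          0.          0.          1.        ]]
foot [[300.9, 154.6], [341.2, 154.4], [301.8, 193.0], [340.5, 192.8]]
grip [[314.3, 172.1], [329.5, 172.1], [314.5, 204.9], [329.3, 204.8]]
```

View pics/w1.png

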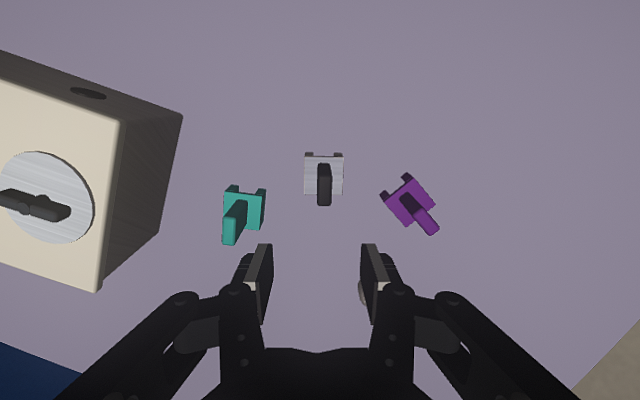

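```bash
python3 -c "
import cv2
t=cv2.imread('pics/w1.png')
cv2.imwrite('pics/w1c.png',cv2.resize(t[140:220,285:365],None,fx=7,fy=7,interpolation=cv2.INTER_CUBIC))"
```

```text
(no output)
```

View pics/w1c.png

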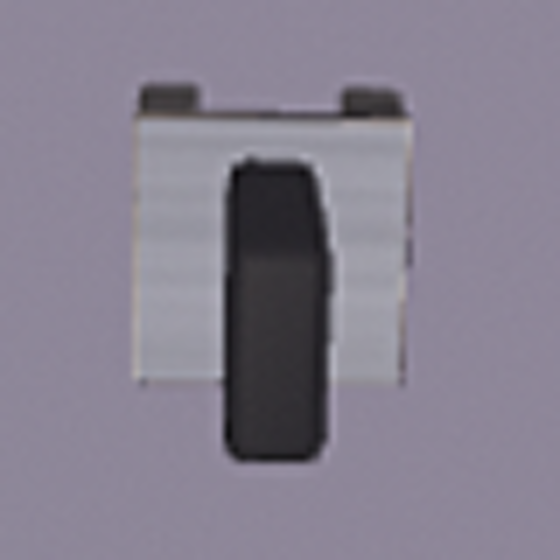

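```bash
python3 -c "
from h import *
delta([.4653,.1926,.041],114.5)"
```

```text
t 1.55 pos [0.466  0.1897 0.2096] yaw 115.37 gap 0.047 F [-0.5  1.1 -0.5] T [-0.01  0.04  0.02] q [-0.51  0.31  0.04  1.94 -0.01  0.88  1.55]
shift [  0.6 168.6   3. ] turn [ 0.04  0.87 -0.01]
```

Emit:
{"fn": "move_arm", "kwargs": {
  "plan": [
    [-0.1,[0.6,55,3],[0,0.9,0]],
    [-0.1,[0.6,110,3],[0,0.9,0]],
    [-0.1,[0.6,150,3],[0,0.9,0]],
    [-0.1,[0.6,168.6,3],[0,0.9,0]],
    [-0.1,[0.6,168.6,3],[0,0.9,0]]
  ]
}}

```text
time: 2.17
position: [0.4636, 0.1936, 0.0399]
ee_rot: [-1.545, -0.334, 0.339]
wrist_force: [0.6, 0.0, 0.9]
finger_gap: 0.0472
```

```bash
python3 -c "
from h import *
from cell import cams
f=cams.grab_frame('wrist');cv2.imwrite('pics/w2.png',f['frame'][:,:,::-1])
delta([.4653,.1926,.041],114.5)
"
```

```text
t 2.225 pos [0.4646 0.1938 0.041 ] yaw 114.57 gap 0.0473 F [-0.1 -0.1 -0.3] T [-0.02 -0.01 -0.01] q [-0.5   0.6   0.02  2.03 -0.03  0.51  1.54]
shift [ 0.2 -0.  -1.4] turn [ 0.    0.07 -0.06]
```

View pics/w2.png

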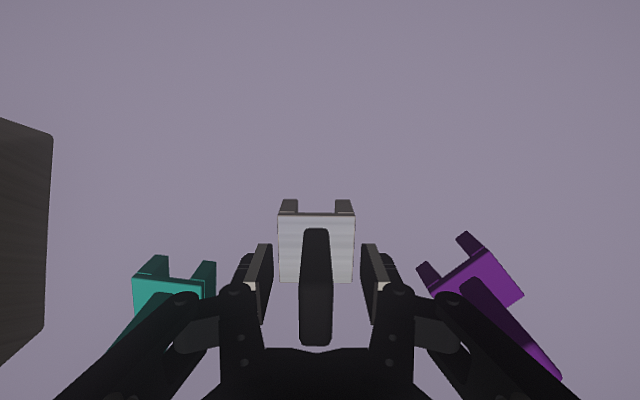

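Emit:
{"fn": "move_arm", "kwargs": {
  "plan": [
    [1,[0,0,0],[0,0,0]],
    [1,[0,0,0],[0,0,0]],
    [1,[0,0,0],[0,0,0]],
    [1,[0,0,0],[0,0,0]],
    [1,[0,0,0],[0,0,0]]
  ],
  "grip_force": 70
}}

```text
time: 2.85
position: [0.4653, 0.1945, 0.042]
ee_rot: [-1.544, -0.337, 0.336]
wrist_force: [-1.9, 0.4, 6.7]
finger_gap: 0.0131
```

```bash
python3 -c "
from h import *
from cell import cams
f=cams.grab_frame('wrist');cv2.imwrite('pics/w3.png',f['frame'][:,:,::-1])
delta([.4653,.1926,.241],90)
"
```

```text
t 2.9 pos [0.4652 0.1945 0.042 ] yaw 114.58 gap 0.0131 F [-1.5  0.8  6.9] T [0.23 0.31 0.11] q [-0.5   0.6   0.02  2.03 -0.03  0.51  1.54]
shift [  -0.5 -199.    -1.7] turn [-0.04 24.58  0.04]
```

View pics/w3.png

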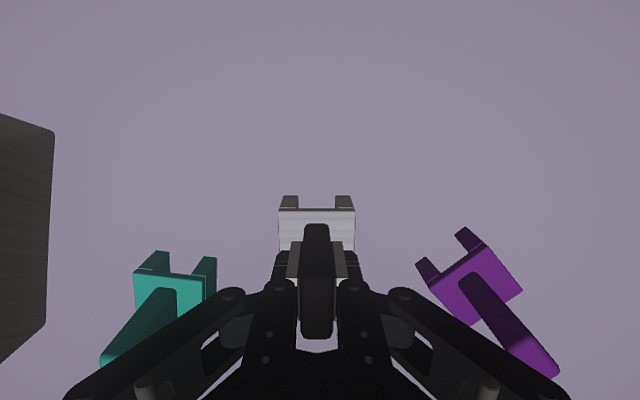

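Emit:
{"fn": "move_arm", "kwargs": {
  "plan": [
    [1,[0,-50,0],[0,0,0]],
    [1,[0,-110,0],[0,0,0]],
    [1,[0,-170,0],[0,8,0]],
    [1,[0,-200,0],[0,16,0]],
    [1,[0,-200,0],[0,24,0]]
  ]
}}

```text
time: 3.52
position: [0.4665, 0.1949, 0.245]
ee_rot: [-1.567, -0.008, -0.0]
wrist_force: [-0.5, 0.4, -2.5]
finger_gap: 0.0135
```

```bash
python3 -c "
from h import *
from cell import cams
for n in ('wrist','scene'):
  f=cams.grab_frame(n);cv2.imwrite('pics/%s4.png'%n,f['frame'][:,:,::-1])
delta([.572,-.1955,.251],70.2)
"
```

```text
t 3.625 pos [0.465  0.1943 0.2426] yaw 90.52 gap 0.013 F [-0.2 -0.6 -2.2] T [-0.06  0.03  0.02] q [-0.59  0.27  0.13  1.92 -0.04  0.96  1.14]
shift [ 103.4   -8.7 -390.7] turn [-0.08 20.32  0.07]
```

View pics/wrist4.png

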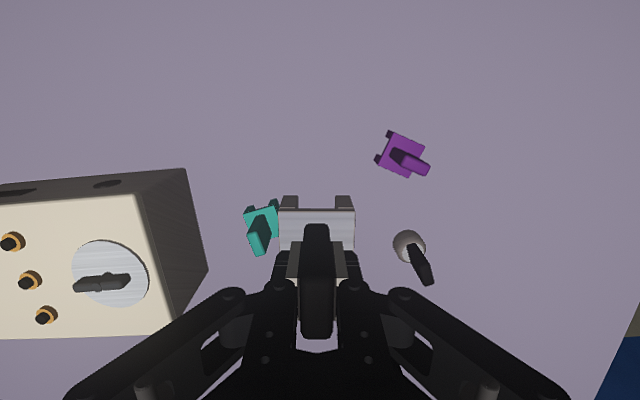

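View pics/scene4.png

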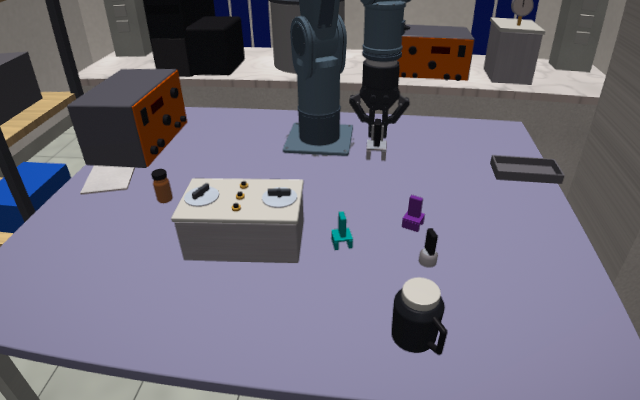

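```bash
python3 -c "
import cv2
t=cv2.imread('pics/wrist4.png')
cv2.imwrite('pics/w4c.png',cv2.resize(t[185:345,255:380],None,fx=4.5,fy=3.6,interpolation=cv2.INTER_CUBIC))
from h import *
from cell import cams,status
f=cams.grab_frame('wrist');s=status.read_state();M=R.from_rotvec(s['ee_rot']).as_matrix();p=s['position']
P=onz(f,[(278.7,208.5),(355,208.5)],p[2]-.012);print(((P-p)@M*1000).round(1))
P=onz(f,[(300.5,335),(333,335)],p[2]+.044);print('grip top near end',((P-p)@M*1000).round(1))
P=onz(f,[(298,196),(336,196)],p[2]-.042);print('bottom slot edges',((P-p)@M*1000).round(1))
"
```

```text
[[-22.2  12.  -20.9]
 [-22.   12.   21.4]]
grip top near end [[ 12.9 -44.   -6.8]
 [ 13.  -44.    6.7]]
bottom slot edges [[-19.5  42.  -12. ]
 [-19.3  42.   12.8]]
```

View pics/w4c.png

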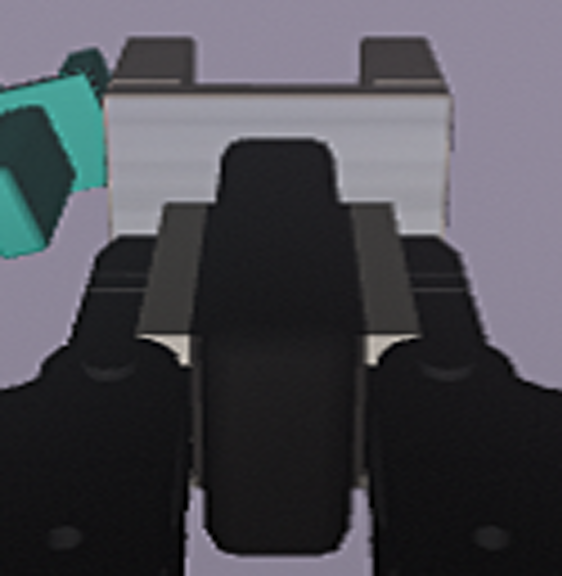

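```bash
python3 -c "
from h import *
delta([.63,-.2165,.251],70.2)
"
```

```text
t 3.675 pos [0.4647 0.1941 0.242 ] yaw 90.72 gap 0.0133 F [ 0.1  0.6 -1.7] T [-0.   -0.02  0.  ] q [-0.59  0.27  0.13  1.92 -0.04  0.95  1.14]
shift [ 160.1   -9.2 -412.7] turn [-4.000e-02  2.052e+01  2.000e-02]
```

Emit:
{"fn": "move_arm", "kwargs": {
  "plan": [
    [1,[160,-9,-412],[0,20.5,0]],
    [1,[160,-9,-412],[0,20.5,0]],
    [1,[160,-9,-412],[0,20.5,0]],
    [1,[160,-9,-412],[0,20.5,0]],
    [1,[160,-9,-412],[0,20.5,0]]
  ]
}}

```text
time: 4.3
position: [0.5816, -0.0973, 0.2475]
ee_rot: [-1.553, 0.269, -0.267]
wrist_force: [0.0, 1.4, -1.4]
finger_gap: 0.0131
```

```bash
python3 -c "
from h import *
delta([.63,-.2165,.251],70.2)
"
```

```text
t 4.3 pos [ 0.5816 -0.0973  0.2475] yaw 70.42 gap 0.0131 F [ 0.   1.4 -1.4] T [ 0.08 -0.06  0.02] q [-0.15  0.43  0.32  1.7  -0.16  1.04  1.45]
shift [ 85.5  -3.6 -96. ] turn [-0.03  0.22 -0.07]
```

Emit:
{"fn": "move_arm", "kwargs": {
  "plan": [
    [1,[85,-4,-96],[0,0,0]],
    [1,[85,-4,-96],[0,0,0]],
    [1,[85,-4,-96],[0,0,0]],
    [1,[85,-4,-96],[0,0,0]]
  ]
}}

```text
time: 4.8
position: [0.6289, -0.216, 0.2501]
ee_rot: [-1.553, 0.27, -0.265]
wrist_force: [0.1, 1.4, -2.7]
finger_gap: 0.0134
```

```bash
python3 -c "
from h import *
from cell import cams
import pickle
f=cams.grab_frame('wrist');cv2.imwrite('pics/w5.png',f['frame'][:,:,::-1]);pickle.dump(f,open('w5.pkl','wb'))
delta([.572,-.1955,.251],70.2)
"
```

```text
t 4.85 pos [ 0.6291 -0.2147  0.2503] yaw 70.57 gap 0.0136 F [-0.7  0.5 -0.7] T [-0.01  0.01  0.01] q [ 0.04  0.56  0.34  1.49 -0.2   1.13  1.65]
shift [-60.2  -0.5  -0.9] turn [-0.1   0.37 -0.2 ]
```

View pics/w5.png

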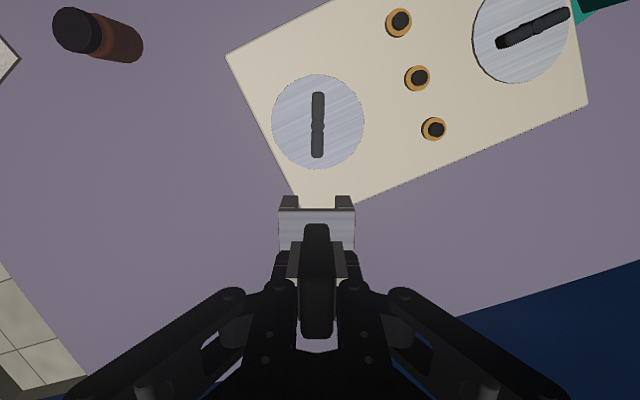

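```bash
python3 -c "
import cv2
t=cv2.imread('pics/w5.png')
cv2.imwrite('pics/w5c.png',cv2.resize(t[65:180,265:370],None,fx=5,fy=5,interpolation=cv2.INTER_CUBIC))
from h import *
import pickle
f=pickle.load(open('w5.pkl','rb'));np.set_printoptions(precision=4,suppress=True)
P=onz(f,[(318.2,93),(317,157)],.154);print(P,P.mean(0),np.degrees(np.arctan2(*(P[0]-P[1])[1::-1])))
P=onz(f,[(271.5,121.5),(364,121.5),(318,74),(318,169.5)],.134);print(P,P[:2].mean(0),P[2:].mean(0),np.linalg.norm(P[0]-P[1]),np.linalg.norm(P[2]-P[3]))
"
```

```text
[[ 0.5496 -0.1861  0.154 ]
 [ 0.5957 -0.2034  0.154 ]] [ 0.5727 -0.1948  0.154 ] 159.447494241239
[[ 0.5577 -0.2308  0.134 ]
 [ 0.5839 -0.1569  0.134 ]
 [ 0.5354 -0.1811  0.134 ]
 [ 0.6102 -0.2075  0.134 ]] [ 0.5708 -0.1938  0.134 ] [ 0.5728 -0.1943  0.134 ] 0.0783944500615936 0.07926770435626182
```

View pics/w5c.png

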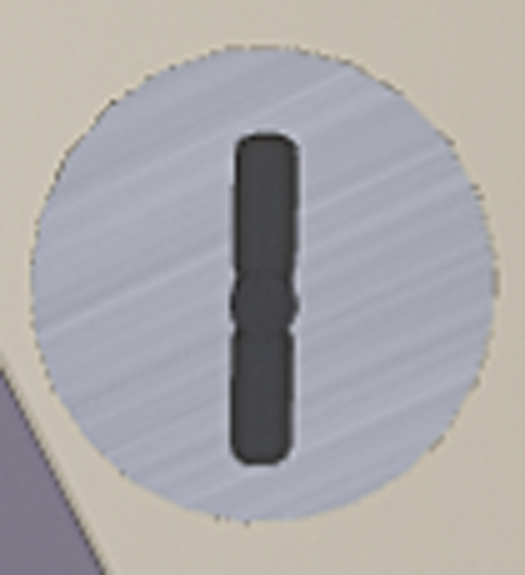

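```bash
python3 -c "
from h import *
delta([.572,-.1947,.215],69.8)
"
```

```text
t 4.85 pos [ 0.6291 -0.2147  0.2503] yaw 70.57 gap 0.0136 F [-0.7  0.5 -0.7] T [-0.01  0.01  0.01] q [ 0.04  0.56  0.34  1.49 -0.2   1.13  1.65]
shift [-60.4  35.5  -0.2] turn [-0.1   0.77 -0.2 ]
```

Emit:
{"fn": "move_arm", "kwargs": {
  "plan": [
    [1,[-60,0,0],[0,0.8,0]],
    [1,[-60,0,0],[0,0.8,0]],
    [1,[-60,35,0],[0,0.8,0]],
    [1,[-60,35,0],[0,0.8,0]]
  ]
}}

```text
time: 5.35
position: [0.5713, -0.192, 0.2138]
ee_rot: [-1.55, 0.28, -0.268]
wrist_force: [-0.6, 0.9, -1.3]
finger_gap: 0.0132
```

```bash
python3 -c "
from h import *
from cell import cams
for n in ('wrist','top','scene'):
  f=cams.grab_frame(n);cv2.imwrite('pics/%s6.png'%n,f['frame'][:,:,::-1])
t=cv2.imread('pics/top6.png')
s=cv2.imread('pics/scene6.png')
cv2.imwrite('pics/s6c.png',np.hstack([cv2.resize(t[100:220,350:460],(440,480),interpolation=cv2.INTER_CUBIC),cv2.resize(s[120:240,160:250],(360,480),interpolation=cv2.INTER_CUBIC)]))
delta([.572,-.1947,.178],69.8)
"
```

```text
t 5.5 pos [ 0.5735 -0.1942  0.2168] yaw 69.85 gap 0.0136 F [ 0.5  0.1 -1.9] T [-0.05 -0.05 -0.01] q [ 0.01  0.49  0.34  1.69 -0.19  0.99  1.63]
shift [-1.1 38.8 -1.1] turn [-0.12  0.05 -0.1 ]
```

View pics/s6c.png

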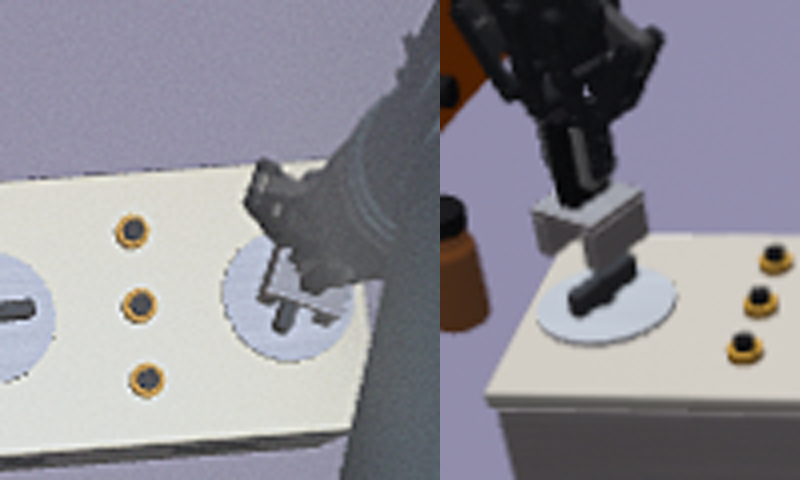

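View pics/wrist6.png

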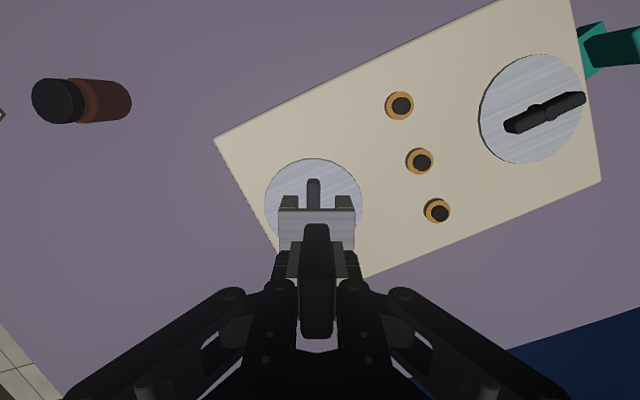

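```bash
python3 -c "
import cv2
t=cv2.imread('pics/wrist6.png')
cv2.imwrite('pics/w6c.png',cv2.resize(t[150:250,255:375],None,fx=5,fy=5,interpolation=cv2.INTER_CUBIC))
from h import *
from cell import cams,status
f=cams.grab_frame('wrist');s=status.read_state();M=R.from_rotvec(s['ee_rot']).as_matrix();p=s['position']
P=onz(f,[(307,190),(320,190)],.154);print(((P-p)@M*1000).round(1))
P=onz(f,[(298,196),(336,196)],p[2]-.042);print(((P-p)@M*1000).round(1))
delta([.572,-.1947,.178],69.8)
"
```

```text
[[-17.8  63.   -6.3]
 [-17.8  63.    3.1]]
[[-20.2  42.  -11.5]
 [-20.2  42.1  13.2]]
t 5.55 pos [ 0.5735 -0.1945  0.2169] yaw 69.82 gap 0.0128 F [ 0.4  0.1 -1.6] T [0.01 0.02 0.03] q [ 0.01  0.49  0.34  1.69 -0.19  0.99  1.63]
shift [-1.3 38.9 -0.8] turn [-0.11  0.02 -0.07]
```

View pics/w6c.png

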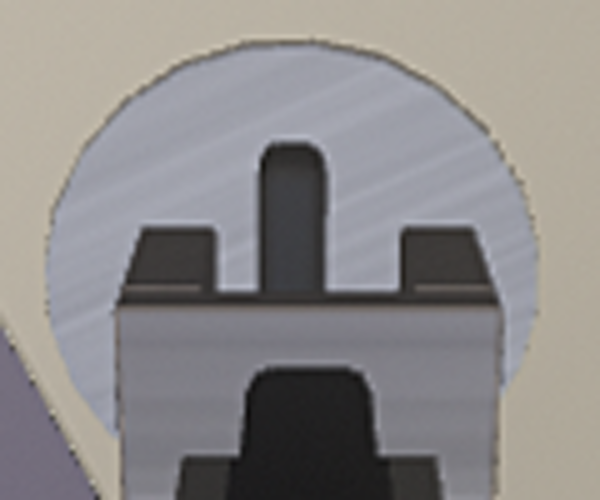

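Emit:
{"fn": "move_arm", "kwargs": {
  "plan": [
    [1,[-1,0,-2.2],[0,0,0]],
    [1,[-1,15,-2.2],[0,0,0]],
    [1,[-1,28,-2.2],[0,0,0]],
    [1,[-1,38.5,-2.2],[0,0,0]],
    [1,[-1,38.5,-2.2],[0,0,0]]
  ]
}}

```text
time: 6.18
position: [0.5714, -0.1961, 0.1774]
ee_rot: [-1.551, 0.278, -0.275]
wrist_force: [-0.2, 0.6, -1.7]
finger_gap: 0.0132
```

```bash
python3 -c "
from h import *
from cell import cams
for n in ('wrist','scene'):
  f=cams.grab_frame(n);cv2.imwrite('pics/%s7.png'%n,f['frame'][:,:,::-1])
t=cv2.imread('pics/wrist7.png')
s=cv2.imread('pics/scene7.png')
cv2.imwrite('pics/s7c.png',np.hstack([cv2.resize(t[130:250,255:365],(440,480),interpolation=cv2.INTER_CUBIC),cv2.resize(s[120:240,160:250],(360,480),interpolation=cv2.INTER_CUBIC)]))
delta([.572,-.1947,.178],-15)
"
```

```text
t 6.275 pos [ 0.5717 -0.1961  0.1781] yaw 69.82 gap 0.0128 F [ 0.1 -0.2 -1.7] T [-0.05  0.01 -0.01] q [ 0.02  0.54  0.33  1.72 -0.21  0.92  1.65]
shift [-0.2  0.1  1.4] turn [-1.000e-02  8.482e+01 -1.600e-01]
```

View pics/s7c.png

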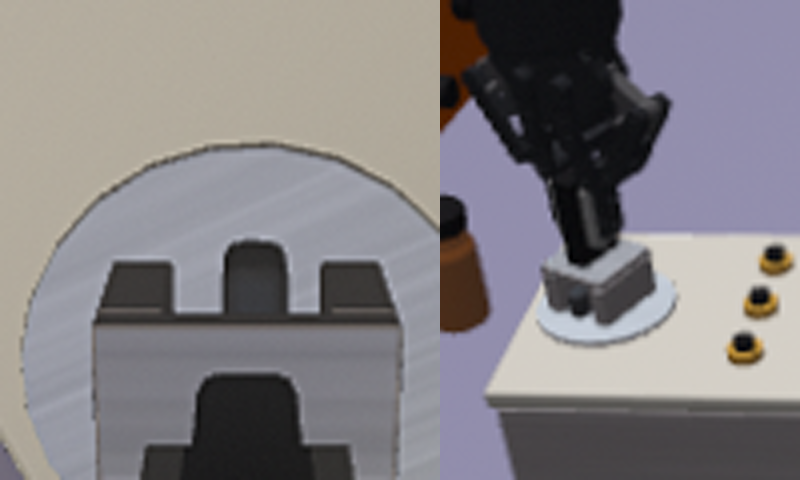

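Emit:
{"fn": "move_arm", "kwargs": {
  "plan": [
    [1,[0,0,0],[0,10,0]],
    [1,[0,0,0],[0,20,0]],
    [1,[0,0,0],[0,30,0]],
    [1,[0,0,0],[0,40,0]],
    [1,[0,0,0],[0,50,0]]
  ]
}}

```text
time: 6.9
position: [0.572, -0.1952, 0.1782]
ee_rot: [-1.349, 0.956, -0.952]
wrist_force: [-0.3, 1.0, -1.4]
finger_gap: 0.0131
```

```bash
python3 -c "
from h import *
delta([.572,-.1955,.178],-14.2)
"
```

```text
t 6.9 pos [ 0.572  -0.1952  0.1782] yaw 19.56 gap 0.0131 F [-0.3  1.  -1.4] T [ 0.34 -0.01  0.2 ] q [-0.13  0.57  0.54  1.73 -0.36  0.94  0.9 ]
shift [ 0.3  0.2 -0.1] turn [ 3.000e-02  3.376e+01 -2.000e-01]
```

Emit:
{"fn": "move_arm", "kwargs": {
  "plan": [
    [1,[0,0,0],[0,10,0]],
    [1,[0,0,0],[0,20,0]],
    [1,[0,0,0],[0,28,0]],
    [1,[0,0,0],[0,31,0]],
    [1,[0,0,0],[0,31,0]]
  ]
}}

```text
time: 7.52
position: [0.572, -0.1952, 0.1782]
ee_rot: [-1.107, 1.356, -1.351]
wrist_force: [-0.9, -0.4, -2.6]
finger_gap: 0.0129
```

```bash
python3 -c "
from h import *
from cell import cams
for n in ('wrist','scene'):
  f=cams.grab_frame(n);cv2.imwrite('pics/%s8.png'%n,f['frame'][:,:,::-1])
t=cv2.imread('pics/wrist8.png')
s=cv2.imread('pics/scene8.png')
cv2.imwrite('pics/s8c.png',np.hstack([cv2.resize(t[130:250,255:365],(440,480),interpolation=cv2.INTER_CUBIC),cv2.resize(s[120:240,160:250],(360,480),interpolation=cv2.INTER_CUBIC)]))
delta([.572,-.1955,.178],-14.2)
"
```

```text
t 7.625 pos [ 0.572  -0.1952  0.1782] yaw -11.37 gap 0.0133 F [ 0.2 -1.4 -1.9] T [-0.17  0.11  0.05] q [-0.22  0.61  0.68  1.74 -0.46  0.96  0.44]
shift [0.3 0.2 0.1] turn [ 0.08  2.83 -0.18]
```

View pics/s8c.png

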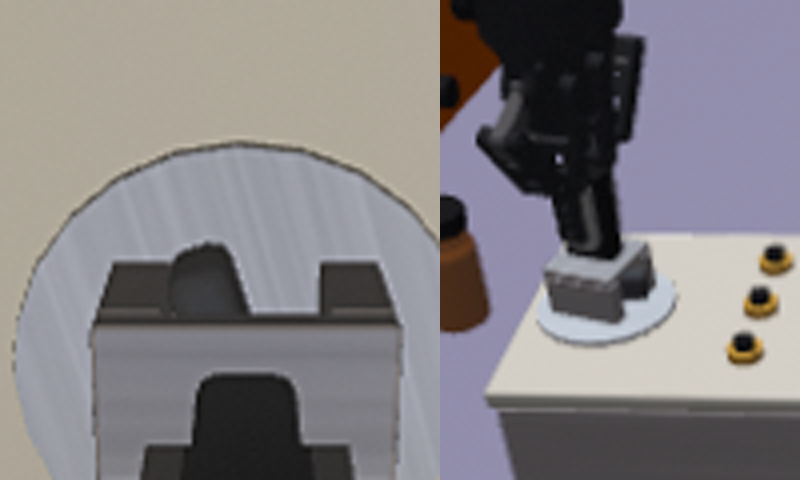

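View pics/wrist8.png

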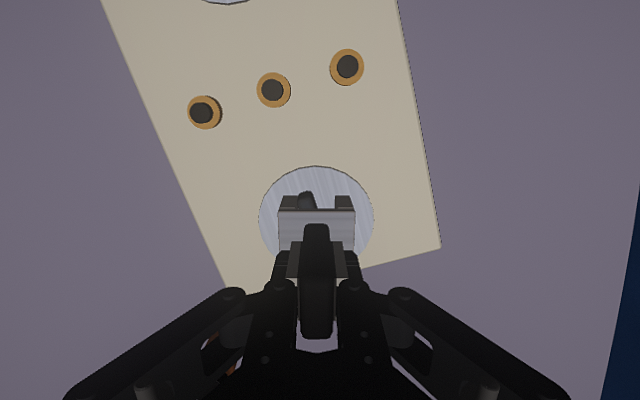

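Emit:
{"fn": "move_arm", "kwargs": {
  "plan": [
    [1,[0,0,0],[0,2,0]],
    [1,[0,0,0],[0,3,0]],
    [1,[0,0,0],[0,3,0]]
  ]
}}

```text
time: 8.0
position: [0.572, -0.1952, 0.1783]
ee_rot: [-1.079, 1.393, -1.388]
wrist_force: [-0.4, -1.0, -1.7]
finger_gap: 0.0133
```

```bash
python3 -c "
from h import *
delta([.572,-.1955,.178],-14.2)
"
```

```text
t 8.0 pos [ 0.572  -0.1952  0.1783] yaw -14.34 gap 0.0133 F [-0.4 -1.  -1.7] T [-0.33  0.09  0.51] q [-0.23  0.61  0.69  1.74 -0.47  0.96  0.4 ]
shift [0.2 0.3 0.1] turn [ 0.09 -0.14 -0.16]
```

Emit:
{"fn": "move_arm", "kwargs": {
  "plan": [
    [1,[0,0,0],[0,1,0]],
    [1,[0,0,0],[0,2,0]],
    [1,[0,0,0],[0,2,0]]
  ]
}}

```text
time: 8.38
position: [0.5719, -0.1952, 0.1782]
ee_rot: [-1.06, 1.418, -1.413]
wrist_force: [-0.0, -0.7, -1.1]
finger_gap: 0.013
```

```bash
python3 -c "
from h import *
delta([.572,-.1955,.178],-14.2)
"
```

```text
t 8.375 pos [ 0.5719 -0.1952  0.1782] yaw -16.3 gap 0.013 F [-0.  -0.7 -1.1] T [-0.38  0.2   1.16] q [-0.23  0.61  0.7   1.74 -0.47  0.97  0.37]
shift [0.2 0.2 0.1] turn [ 0.11 -2.1  -0.14]
```

Emit:
{"fn": "move_arm", "kwargs": {
  "plan": [
    [1,[0,0,0],[0,-1.5,0]],
    [1,[0,1.2,0],[0,-1.5,0]],
    [1,[0,2,0],[0,-1.5,0]],
    [1,[0,2,0],[0,-1.5,0]]
  ]
}}

```text
time: 8.88
position: [0.5721, -0.1954, 0.1778]
ee_rot: [-1.073, 1.4, -1.394]
wrist_force: [-4.5, 0.7, 10.8]
finger_gap: 0.0132
```

```bash
python3 -c "
from h import *
from cell import cams
for n in ('wrist','scene'):
  f=cams.grab_frame(n);cv2.imwrite('pics/%s9.png'%n,f['frame'][:,:,::-1])
t=cv2.imread('pics/wrist9.png')
s=cv2.imread('pics/scene9.png')
cv2.imwrite('pics/s9c.png',np.hstack([cv2.resize(t[130:250,255:365],(440,480),interpolation=cv2.INTER_CUBIC),cv2.resize(s[120:240,160:250],(360,480),interpolation=cv2.INTER_CUBIC)]))
delta([.572,-.1955,.175],-14.2)
"
```

```text
t 8.975 pos [ 0.5721 -0.1954  0.1778] yaw -14.83 gap 0.0134 F [-4.5  1.8 11.4] T [0.4  1.16 0.66] q [-0.23  0.61  0.69  1.74 -0.47  0.96  0.39]
shift [ 0.1  2.8 -0.1] turn [ 0.06 -0.63 -0.21]
```

View pics/s9c.png

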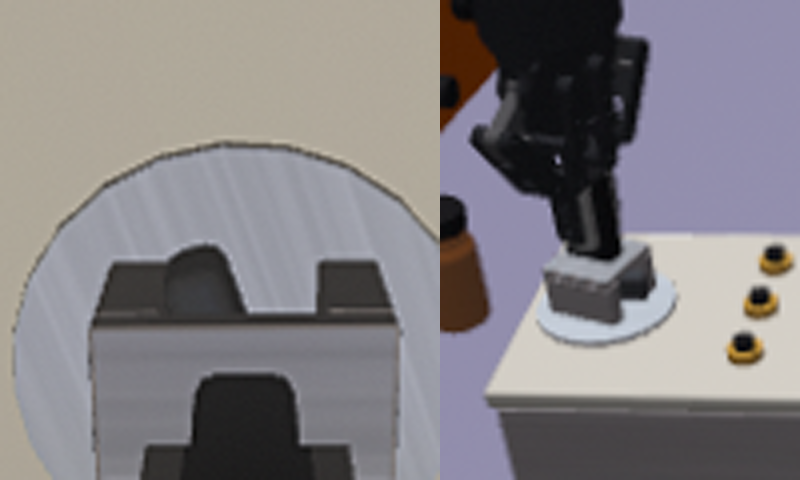

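Emit:
{"fn": "move_arm", "kwargs": {
  "plan": [
    [1,[0,0,0],[0,0,0]],
    [-0.1,[0,0,0],[0,0,0]],
    [-0.1,[0,0,0],[0,0,0]],
    [-0.1,[0,0,0],[0,0,0]],
    [-0.1,[0,0,0],[0,0,0]]
  ]
}}

```text
time: 9.6
position: [0.5722, -0.1954, 0.1778]
ee_rot: [-1.073, 1.4, -1.394]
wrist_force: [-0.0, 0.2, 0.5]
finger_gap: 0.0471
```

```bash
python3 -c "
from h import *
from cell import cams
f=cams.grab_frame('wrist');cv2.imwrite('pics/w10.png',f['frame'][:,:,::-1])
delta([.572,-.1955,.175],-14.2)
"
```

```text
t 9.65 pos [ 0.5722 -0.1954  0.1778] yaw -14.84 gap 0.0472 F [ 0.7 -0.1  0.6] T [-0.01  0.02  0.04] q [-0.23  0.61  0.69  1.74 -0.47  0.96  0.39]
shift [ 0.1  2.8 -0.2] turn [ 0.06 -0.64 -0.21]
```

View pics/w10.png

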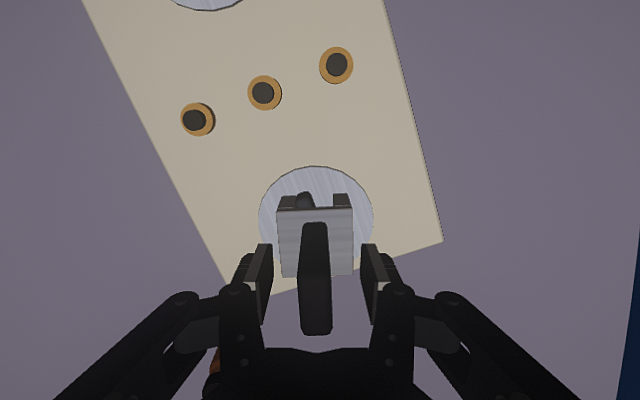

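Emit:
{"fn": "move_arm", "kwargs": {
  "plan": [
    [-0.1,[0,-40,0],[0,0,0]],
    [-0.1,[0,-90,0],[0,0,0]],
    [-0.1,[0,-130,0],[0,0,0]],
    [-0.1,[50,-130,0],[0,0,0]],
    [-0.1,[90,-130,0],[0,0,0]]
  ]
}}

```text
time: 10.28
position: [0.5489, -0.2843, 0.3083]
ee_rot: [-1.073, 1.398, -1.395]
wrist_force: [-0.0, -0.3, 0.5]
finger_gap: 0.0472
```

```bash
python3 -c "
from h import *
from cell import cams
import pickle
for n in ('wrist','scene','top'):
  f=cams.grab_frame(n);cv2.imwrite('pics/%s11.png'%n,f['frame'][:,:,::-1]);pickle.dump(f,open(n+'11.pkl','wb'))
t=cv2.imread('pics/top11.png')
s=cv2.imread('pics/scene11.png')
cv2.imwrite('pics/s11c.png',np.hstack([cv2.resize(t[130:220,320:450],(480,332),interpolation=cv2.INTER_CUBIC),cv2.resize(s[150:240,165:250],(314,332),interpolation=cv2.INTER_CUBIC)]))
delta([.572,-.1955,.175],-14.2)
"
```

```text
t 10.425 pos [ 0.5477 -0.2857  0.3078] yaw -15.13 gap 0.0469 F [ 0.4  1.  -0.7] T [ 0.01 -0.03 -0.05] q [-0.13  0.51  0.79  1.57 -0.38  1.22  0.46]
shift [-9.31e+01  1.33e+02  1.00e-01] turn [ 0.05 -0.93 -0.15]
```

View pics/s11c.png

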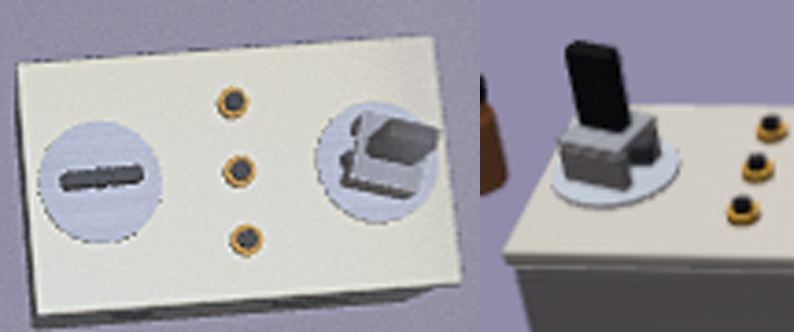

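View pics/wrist11.png

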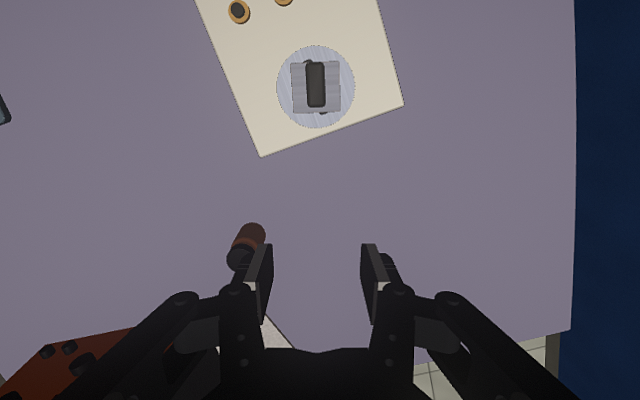

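```bash
python3 -c "
import cv2
t=cv2.imread('pics/wrist11.png')
cv2.imwrite('pics/w11c.png',cv2.resize(t[40:135,270:365],None,fx=6,fy=6,interpolation=cv2.INTER_CUBIC))"
```

```text
(no output)
```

View pics/w11c.png

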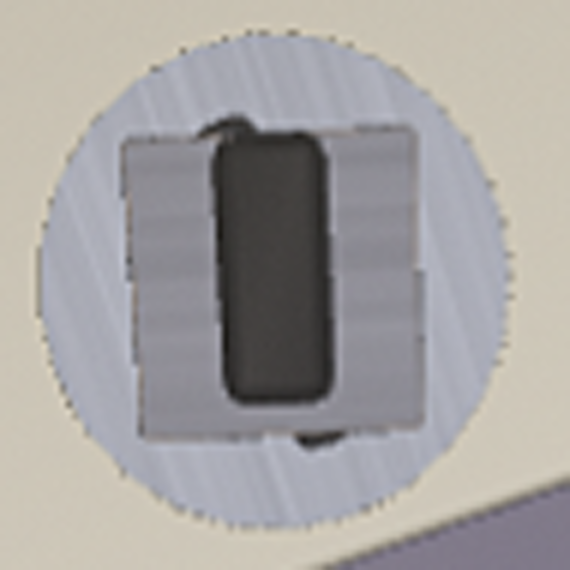

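```bash
python3 -c "
from h import *
import pickle
f=pickle.load(open('wrist11.pkl','rb'))
ang=lambda P:np.degrees(np.arctan2(*(P[0]-P[1])[1::-1])).round(1)
c=lambda L:np.array(L)/6.+[270,40]-.42
print('wing',ang(onz(f,c([(228,117),(320,450)]),.150)), np.linalg.norm(np.diff(onz(f,c([(228,117),(320,450)]),.15),axis=0)))
print('lid end',ang(onz(f,[(260,157),(404,103)],.134)),'long edges',ang(onz(f,[(196,3),(259,156)],.134)),ang(onz(f,[(378,2),(404,103)],.134)))
print('foot L,R,T,B',[ang(onz(f,c(L),.164)) for L in ([(125,142),(142,438)],[(415,128),(424,428)],[(125,142),(415,128)],[(142,438),(424,428)])])
P=onz(f,c([(125,142),(142,438),(415,128),(424,428)]),.164).mean(0);print(P)
t=pickle.load(open('scene11.pkl','rb'))
# predicted upright grip top
a=np.radians(-105);X=np.array([np.cos(a),np.sin(a)]);Y=np.array([-X[1],X[0]])
for z,hx,hy in((.164,.022,.022),(.22,.016,.007)):
  print(z,(( proj(t,[np.r_[P[:2]+sx*hx*X+sy*hy*Y,z] for sx in(-1,1) for sy in (-1,1)]) -[165,150])*[314/85,332/90]).round()+[480,0])
"
```

```text
wing 91.3 0.05234332756297333
lid end -174.4 long edges 94.7 94.4
foot L,R,T,B [np.float64(77.3), np.float64(78.2), np.float64(167.7), np.float64(167.1)]
[ 0.57288542 -0.19588674  0.164     ]
0.164 [[653. 116.]
 [612. 152.]
 [594. 102.]
 [552. 138.]]
0.22 [[616.  46.]
 [603.  57.]
 [572.  37.]
 [558.  48.]]
```

Emit:
{"fn": "move_arm", "kwargs": {
  "plan": [
    [-0.1,[-40,15,0],[0,0,0]],
    [-0.1,[-50,25,0],[0,0,0]],
    [-0.1,[-50,25,0],[0,0,0]]
  ]
}}

```text
time: 10.8
position: [0.5609, -0.2356, 0.282]
ee_rot: [-1.073, 1.402, -1.395]
wrist_force: [0.4, -0.2, 0.5]
finger_gap: 0.047
```

```bash
python3 -c "
from h import *
from cell import cams
import pickle
f=cams.grab_frame('wrist');cv2.imwrite('pics/w12.png',f['frame'][:,:,::-1]);pickle.dump(f,open('w12.pkl','wb'))
u=proj(f,[.572,-.1952,.15])[0].astype(int);print(u)
t=f['frame'][:,:,::-1]
cv2.imwrite('pics/w12c.png',cv2.resize(t[u[1]-50:u[1]+50,u[0]-60:u[0]+60],None,fx=6,fy=6,interpolation=cv2.INTER_CUBIC))
T=f['world_to_cam'];print(-T[:3,:3].T@T[:3,3])
"
```

```text
[315 144]
[ 0.58324041 -0.15726917  0.42319242]
```

View pics/w12c.png

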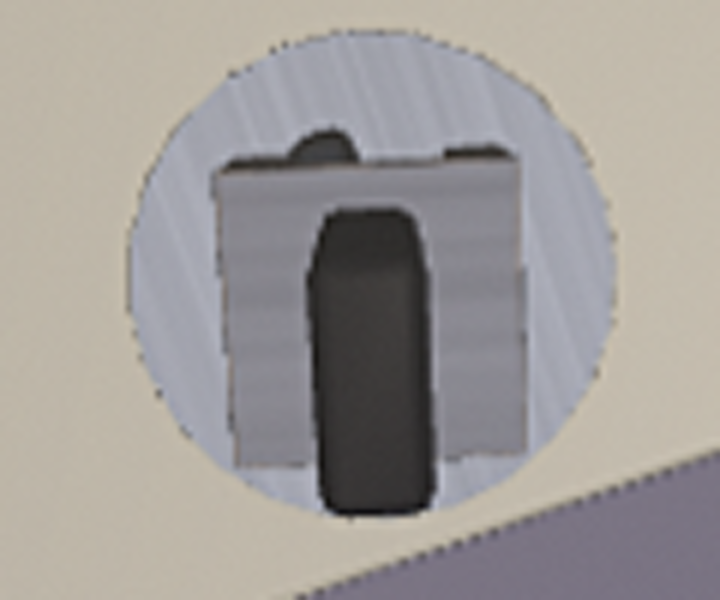

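View pics/w12.png

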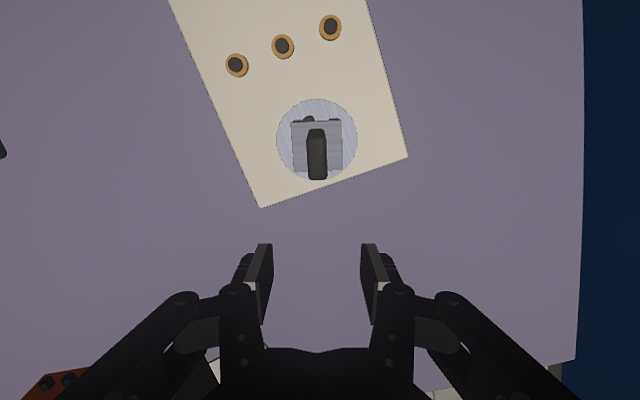

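```bash
python3 -c "
from h import *
import pickle
f=pickle.load(open('w12.pkl','rb'))
c=lambda L:np.array(L)/6.+[255,94]-.42
e=onz(f,c([(128,275),(615,275),(365,30),(373,516)]),.134);C=np.r_[(e[:2].mean(0)+e[2:].mean(0))[:2]/2];print(C,e[:2].mean(0),e[2:].mean(0),np.linalg.norm(e[0]-e[1]))
for x in (322,330):
  T=onz(f,c([(x,130)]),.154)[0][:2];d=T-C;print(T,np.linalg.norm(d),np.degrees(np.arctan2(d[1],d[0])))
ang=lambda P:np.degrees(np.arctan2(*(P[0]-P[1])[1::-1])).round(1)
print('lid end',ang(onz(f,[(260,208),(408,156)],.134)),'long',ang(onz(f,[(169,2),(260,208)],.134)),ang(onz(f,[(370,10),(408,156)],.134)))
print('foot',[ang(onz(f,c(L),.164)) for L in ([(217,172),(235,466)],[(520,162),(526,452)],[(217,172),(520,162)])])
"
```

```text
[ 0.57276403 -0.1938047 ] [ 0.57310375 -0.19324225  0.134     ] [ 0.57242431 -0.19436715  0.134     ] 0.07865630651450232
[ 0.57224793 -0.16849607] 0.02531389055712009 91.16822377383704
[ 0.57338186 -0.16879995] 0.025012378187171096 88.58458826409354
lid end -174.8 long 94.9 94.1
foot [np.float64(77.1), np.float64(77.7), np.float64(166.9)]
```

```bash
python3 -c "
from cell import job
print(job.close_job())"
```

```text
the job is handed in; nothing more can be done
None
```

I set the grey slotted key over the open screw, the one at the robot's right end of the lid, and turned its wing clockwise to the hard stop. I then stood the foot on its seat, let go and backed off. The job took about 11 s of the 38 s allowed and is handed in.

**Last checks**
- **Stop reached:** the twisting moment rose from about 0.2 N m while driving to 1.16 N m, well above the screw's 0.12 N m, so I take the wing to be home.
- **Key:** after release the pictures show it upright on that screw, with nothing touching it.
- **Other screw:** it looks unchanged in the top view, and the arm never went near it while low.

**Checks that disagreed**
- **Wing direction:** two wrist-camera views put the wing about 3° clockwise past the lid's long side (91° against 94.5°). That cannot be so at a hard stop. The foot hides most of the wing, and a 1–2 mm reading error explains it.
- **Key direction:** the key stands about 14–17° past the wing, a little less than the 19° of free play. I backed it off 1.5° before letting go, to ease the load.

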